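Snap the fittings case shut

TASK

Close the case of fittings on the shop counter: press down the four raised rim sections of its lid one at a time until each clicks shut, starting with the one that has the lift tab and going round clockwise as seen from above. Only press: do not lift or shove the case, and leave the brass plug on the lid and everything around the case where it is.

Things in the scene. Friction and masses are not known exactly. Their poses are not given: they have to be found in the camera images.
- case: Loose plastic case of brass fittings, about 1.6 kg, standing on the counter; lid outline 200 (its x) by 150 (its y) mm. Origin: centre of the underside, z up. The lid has a clear window, 152 x 102 mm, top 50 mm above the counter, and round it a white rim parted into four separate sections, 24 mm wide, one along each side. The only lift tab, a flat tongue 36 mm wide sticking out 18 mm, is on the short section at the case's -x side.
- rim1_top (a point): Centre of the top face of the short section that carries the lift tab: a strip 24 mm wide and 98 mm long, at case (-88, 0) mm in x, y. Its z axis is up and its own -x points out of the case. It stands 60 mm above the counter when up and 52 mm when shut; it moves straight up and down with the section.
- rim1 (a joint): How far the short section that carries the lift tab is pressed down: 0 up, 0.008 m fully shut. It resists with about 10 N in the first 2 mm, then ever less; let go within the first 3 mm it springs back up, between 3 and 5 mm it may stay half-way (not shut), past 5 mm it snaps down by itself, stays there, and meets a rigid stop at 8 mm.
- rim2_top (a point): Centre of the top face of the first long section, next clockwise from the tab seen from above: a strip 24 mm wide and 200 mm long, at case (0, +63) mm in x, y. Its z axis is up and its own -x points out of the case. It stands 60 mm above the counter when up and 52 mm when shut; it moves straight up and down with the section.
- rim2 (a joint): How far the first long section, next clockwise from the tab seen from above is pressed down: 0 up, 0.008 m fully shut. It resists with about 10 N in the first 2 mm, then ever less; let go within the first 3 mm it springs back up, between 3 and 5 mm it may stay half-way (not shut), past 5 mm it snaps down by itself, stays there, and meets a rigid stop at 8 mm.
- rim3_top (a point): Centre of the top face of the short section opposite the tab: a strip 24 mm wide and 98 mm long, at case (+88, 0) mm in x, y. Its z axis is up and its own -x points out of the case. It stands 60 mm above the counter when up and 52 mm when shut; it moves straight up and down with the section.
- rim3 (a joint): How far the short section opposite the tab is pressed down: 0 up, 0.008 m fully shut. It resists with about 10 N in the first 2 mm, then ever less; let go within the first 3 mm it springs back up, between 3 and 5 mm it may stay half-way (not shut), past 5 mm it snaps down by itself, stays there, and meets a rigid stop at 8 mm.
- rim4_top (a point): Centre of the top face of the second long section, last clockwise: a strip 24 mm wide and 200 mm long, at case (0, -63) mm in x, y. Its z axis is up and its own -x points out of the case. It stands 60 mm above the counter when up and 52 mm when shut; it moves straight up and down with the section.
- rim4 (a joint): How far the second long section, last clockwise is pressed down: 0 up, 0.008 m fully shut. It resists with about 10 N in the first 2 mm, then ever less; let go within the first 3 mm it springs back up, between 3 and 5 mm it may stay half-way (not shut), past 5 mm it snaps down by itself, stays there, and meets a rigid stop at 8 mm.
- plug: Loose brass plug, 30 mm wide, 22 mm high, standing near the middle of the lid's window. Origin: centre of its underside. Bystander.
- coupling: Loose brass tube coupling, 34 mm wide, 38 mm high, standing on the counter near the case. Origin: centre of its underside. Bystander.
- elbow: Loose copper elbow, about 60 x 50 mm, 22 mm high, lying near the case. Origin: on the counter under its middle. Bystander.
- paste_jar: Loose jar, 54 mm wide, 55 mm high, standing near the case. Origin: centre of its underside. Bystander.
- valve: Loose brass ball valve with a flat steel lever, about 90 x 32 mm, 44 mm high, lying near the case. Origin: on the counter under its middle. Bystander.
- wrench: Loose steel wrench, 190 mm long, lying at the robot's right side of the counter. Origin: about its middle. Bystander.

How it is judged:
By the outcome, as a careful person would: the job done as asked, in the order asked, and still so for the second after the job is handed in, with the robot touching nothing.
It also fails if it takes over 58 s, if anything falls off the work surface, if the arm or the gripper's body presses on something with over 40 N, if the wrist force passes 120 N, or if a joint passes its speed limit or range.

ROBOT

A 6-joint arm with a two-finger parallel gripper is mounted at the origin on the work surface. World frame = base frame: x ahead of the robot, y to its left, z up, the work surface at z = 0. Lengths are in m, angles in degrees, forces in N, time in s.
With the tool pointing down it reaches from about 0.3 to 0.75 m from the base axis. Payload 8.5 kg.
Tool frame: the origin (TCP) lies at the very end of the fingers, on their centre line; the grasp point (between the pads) lies 19 mm behind it (env.grip_depth is the z of the grasp point in the tool frame, in m); z points along the fingers, y is the direction in which the jaws open and shut (so a half turn about z gives the same grasp; the last joint's range is limited). The gripper opens to 85 mm and grips with 20 to 120 N. Pads are 22 mm wide; open, the fingers measure 114 mm over their backs; the gripper's body (76 mm by 85 mm) begins 54 mm behind the grasp point. The pads swing forward as they close: fully open they stand 13 mm farther back than shut.
Start: joints at [-88.138, 21.807, 74.336, -0, 83.858, -12.336], TCP at [0.135, -0.533, 0.231] pointing down, gripper open.
Joint ranges: [-178.18, 178.18], [-50.72, 133.34], [12.68, 142.11], [-81.47, 261.47], [9.98, 163.14], [-165.26, 165.26]. Speed limits (degrees/s): [136.94, 136.94, 180, 180, 180, 180].

INTERFACE

Orientations are given as a 3x3 rotation matrix whose columns are the frame's x, y, z axes.
In Python, from rig import env gives the robot as it stands.
- The arm moves only by the tool apply_moves, never from a script. Its argument "plan" is a list of rows, each an object of numbers: "tx", "ty", "tz": the shift along the world's x, y, z in mm; "rx", "ry", "rz": the turn, a rotation vector about the world's x, y, z in rad; "jaw": the opening, from -1 (shut) to 1 (fully open). A call has 1 to 12 rows; each row is the pose to reach, as a shift and turn from the pose measured when the call began; what a row does not reach only later rows make up. A row lasts 1/10 s, in which the tool goes at most 50 mm and 8.59 degrees, less where a joint would pass 70% of its speed; a pose out of reach is approached as far as the arm can. A call with a gripper value outside its range is refused whole. The fingers move at their own pace and stop on an object; "grip_force" is the grip in N (left out, the last holds). Time passes only in rows, so rows that repeat a pose let the fingers close. It gives the time, the measured TCP pose, the force and the opening at its end, in the units of the state.
- env.observe(): the state, without advancing time (a new reading comes with each control period).
- env.get_image(name): name is "side" or "top"; returns a dict with "image" (400x640x3 uint8, red, green, blue), "intrinsics" (3x3 intrinsics, pixels), "k1" (the pictures are not rectified: a ray, as slopes to the right and down, at radius r is drawn at 1 + k1 r^2 times it, then the intrinsics apply), "world_from_camera" (4x4, takes a point from camera to world coordinates). Camera axes: x right, y up, looking along -z (the intrinsics and any distortion apply to the point x, -y, -z); pixel columns grow to the right and rows downward; lengths in m; the calibration is good to about 2 mm. A picture is of the moment at which its call begins. There is no depth.
- env.close_job(): hands the job in, once; it reports no verdict.
The state is a dict: "time_s": time; "q": joint angles; "qvel": joint speeds; "joint_efforts": joint torques, N m; "position": TCP position; "tool_rot": TCP orientation; "ft_force": force on the tool from outside, world axes, zero at the start; "wrist_torque": the same for the moment, N m; "grip_width": finger opening in m.
Only numpy, scipy, OpenCV 4.12 (cv2) and the standard library are available. Lean on these libraries where they do the work, as an engineer would, in place of code of your own. Each camera call takes 0.05 s, during which the arm holds its last target.

## Working session

There is one attempt and no reset: what is moved stays moved. The work goes in short steps, Python scripts to look and compute and a tool call to move; the robot and the scene stay as the last step left them, time stands still between calls to the robot, and variables do not carry over. Pictures are saved under pics/ and viewed, and the job is handed in when it is done.

Besides the shell and the picture viewer there is one more tool, called after "Request:" as name(argument=value, ...) on one line, values as JSON. apply_moves: Moves the arm, as the interface text tells. Its arguments: {"type":"object","properties":{"plan":{"type":"array","items":{"type":"object","properties":{"tx":{"type":"number"},"ty":{"type":"number"},"tz":{"type":"number"},"rx":{"type":"number"},"ry":{"type":"number"},"rz":{"type":"number"},"jaw":{"type":"number"}}}},"grip_force":{"type":"number"}},"required":["plan"]}

```bash
mkdir -p pics; ls
python3 - <<'E'
from rig import env
import cv2,pickle
s=env.observe(); print(s)
d={}
for n in("top","side"):
    d[n]=env.get_image(n); cv2.imwrite(f"pics/{n}0.png",d[n]["image"][:,:,::-1]); print(n,d[n]["intrinsics"],d[n]["k1"],d[n]["world_from_camera"])
pickle.dump(d,open("im0.pkl","wb"))
E
```

```text
pics
{'time_s': 0.0, 'q': array([-8.81376966e+01,  2.18399452e+01,  7.43873035e+01, -1.94689639e-04,
        8.38577642e+01, -1.23353479e+01]), 'qvel': array([-0.00210522, -0.00908707, -0.05593775,  0.06787959,  0.02728298,
       -0.04934652]), 'joint_efforts': array([-2.03784060e-03, -4.48468101e+01, -2.31274706e+01, -2.53348835e-04,
        4.82503034e-03,  2.40823954e-05]), 'position': array([ 0.13488778, -0.53288263,  0.23070657]), 'tool_rot': array([[ 9.69455323e-01,  2.45267963e-01, -5.15951421e-05],
       [ 2.45267768e-01, -9.69454240e-01,  1.48286080e-03],
       [ 3.13679118e-04, -1.45022192e-03, -9.99998899e-01]]), 'ft_force': array([-0.42362658, -0.40679184,  0.59860463]), 'wrist_torque': array([-0.04881044,  0.04686501, -0.02811745]), 'grip_width': 0.08534639882104778}
top [[405.90609993   0.         318.42688868]
 [  0.         405.90609993 201.19908484]
 [  0.           0.           1.        ]] -0.07093745179617146 [[ 0.00907095  0.98934254 -0.14532395  0.43995596]
 [-0.99979776  0.00636457 -0.01907719 -0.11173991]
 [-0.01794895  0.1454676   0.98920019  1.05054387]
 [ 0.          0.          0.          1.        ]]
side [[377.072267     0.         320.08235995]
 [  0.         377.072267   201.35599701]
 [  0.           0.           1.        ]] 0.02696526248766429 [[ 0.93843083  0.27314986 -0.21151057  0.35128011]
 [-0.34500719  0.70941547 -0.61457281 -0.69930471]
 [-0.01782161  0.64970674  0.75997601  0.79257466]
 [ 0.          0.          0.          1.        ]]
```

View pics/top0.png

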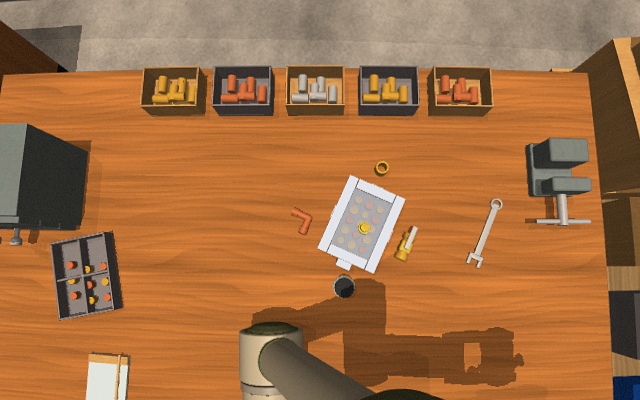

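View pics/side0.png

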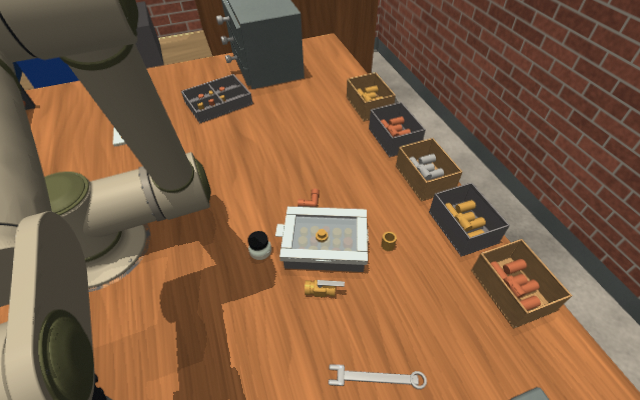

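The top view shows the case around (361,224) with its tab at (344,264), just beside the jar at (344,287). The plug is at (364,229), the valve at (406,243), the elbow at (303,220) and the coupling at (382,168). Next I'll measure the case.

```bash
cat > h.py <<'E'
import numpy as np,cv2,pickle
def ray(d,px):
    K=d["intrinsics"];k=d["k1"];W=d["world_from_camera"]
    uv=cv2.undistortPoints(np.array(px,float).reshape(-1,1,2),K,np.array([k,0,0,0,0.])).reshape(-1,2)
    r=np.c_[uv[:,0],-uv[:,1],-np.ones(len(uv))]@W[:3,:3].T
    return W[:3,3],r
def onplane(d,px,z):
    o,r=ray(d,px); return o+r*((z-o[2])/r[:,2])[:,None]
def proj(d,P):
    W=d["world_from_camera"];p=(np.atleast_2d(P)-W[:3,3])@W[:3,:3]
    x=p[:,0]/-p[:,2];y=-p[:,1]/-p[:,2];f=1+d["k1"]*(x*x+y*y);K=d["intrinsics"]
    return np.c_[K[0,0]*x*f+K[0,2],K[1,1]*y*f+K[1,2]]
E
python3 - <<'E'
from h import *
d=pickle.load(open("im0.pkl","rb"))
for n,(x0,y0,x1,y1) in dict(top=(305,165,415,280),side=(265,195,385,280)).items():
    im=d[n]["image"]; hsv=cv2.cvtColor(im,cv2.COLOR_RGB2HSV)
    m=((hsv[...,1]<50)&(hsv[...,2]>165)).astype(np.uint8)
    mm=np.zeros_like(m); mm[y0:y1,x0:x1]=m[y0:y1,x0:x1]
    cs,_=cv2.findContours(mm,0,2); 
    for c in cs:
        if cv2.contourArea(c)>30:
            print(n,cv2.contourArea(c),cv2.minAreaRect(c),cv2.approxPolyDP(c,2.5,True).reshape(-1,2).tolist())
    o=im[y0:y1,x0:x1].copy(); mk=cv2.cvtColor(mm[y0:y1,x0:x1]*255,cv2.COLOR_GRAY2RGB)
    v=np.hstack([o,mk]); s=3; cv2.imwrite(f"pics/c_{n}.png",cv2.resize(v,None,fx=s,fy=s,interpolation=cv2.INTER_NEAREST)[:,:,::-1])
E
```

```text
top 67.0 ((410.42242431640625, 237.6810302734375), (4.464419364929199, 22.45340347290039), 23.198589324951172) [[414, 227], [406, 248], [414, 235]]
top 4941.0 ((359.7577209472656, 226.67010498046875), (62.84992980957031, 88.74126434326172), 23.96249008178711) [[350, 175], [318, 248], [336, 256], [339, 266], [348, 270], [352, 263], [373, 273], [404, 199], [360, 179], [357, 184], [357, 178]]
side 3573.0 ((321.5286560058594, 232.99166870117188), (92.91499328613281, 51.07685470581055), 2.1610794067382812) [[277, 225], [275, 235], [282, 236], [280, 256], [367, 260], [367, 252], [357, 251], [367, 250], [366, 210], [287, 207], [286, 213], [357, 217], [297, 217], [354, 220], [355, 224], [297, 223], [296, 220], [292, 249], [287, 248], [291, 247], [295, 215], [286, 215], [285, 224]]
```

View pics/c_top.png

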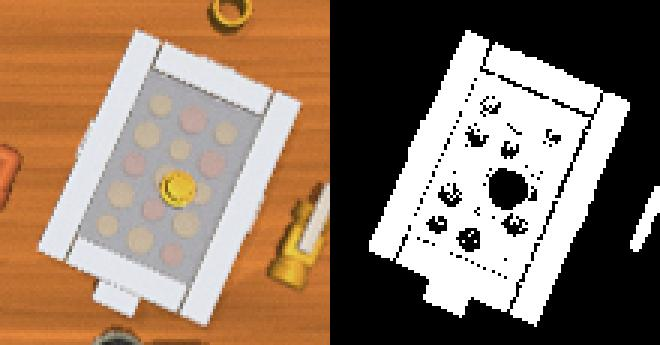

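View pics/c_side.png

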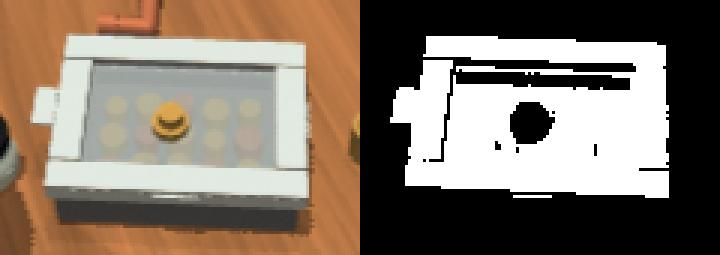

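```bash
cat > meas.py <<'E'
from h import *
def case(d,n,box):
    x0,y0,x1,y1=box
    im=d["image"]; hsv=cv2.cvtColor(im,cv2.COLOR_RGB2HSV)
    m=((hsv[...,1]<50)&(hsv[...,2]>165)).astype(np.uint8)
    mm=np.zeros_like(m); mm[y0:y1,x0:x1]=m[y0:y1,x0:x1]
    cs,_=cv2.findContours(mm,0,1); c=max(cs,key=cv2.contourArea).reshape(-1,2)
    return c
def corners(c,ap):
    L=[]
    for i in range(4):
        a,b=np.array(ap[i],float),np.array(ap[(i+1)%4],float);t=(b-a)/np.linalg.norm(b-a);nn=np.array([-t[1],t[0]])
        s=(c-a)@t;e=(c-a)@nn
        k=(abs(e)<2.2)&(s>4)&(s<np.linalg.norm(b-a)-4)
        vx,vy,x,y=cv2.fitLine(c[k].astype(np.float32),cv2.DIST_HUBER,0,.01,.01).ravel()
        cen=np.mean(ap,0); n=np.array([-vy,vx]); n*=np.sign((np.array([x,y])-cen)@n)
        L.append(np.cross([x+.5*n[0],y+.5*n[1],1],[x+.5*n[0]+vx,y+.5*n[1]+vy,1]))
    out=[]
    for i in range(4):
        p=np.cross(L[i-1],L[i]); out.append(p[:2]/p[2])
    return np.array(out)
E
python3 - <<'E'
from meas import *
D=pickle.load(open("im0.pkl","rb"));d=D["top"]
c=case(d,"top",(305,165,415,280)); co=corners(c,[(350,175),(404,199),(373,273),(318,248)])
P=onplane(d,co,.06)[:,:2]*1e3
print(co.round(1),P.round(1)); print([np.linalg.norm(P[i]-P[i-1]).round(1) for i in range(4)])
C=P.mean(0); ux=P[0]+P[1]-P[2]-P[3]; print("C",C,"yaw",np.degrees(np.arctan2(ux[1],ux[0])))
uy=P[0]+P[3]-P[1]-P[2]; print("yaw from y",np.degrees(np.arctan2(uy[1],uy[0]))-90)
yaw=np.arctan2(ux[1],ux[0]); R=np.array([[np.cos(yaw),-np.sin(yaw)],[np.sin(yaw),np.cos(yaw)]])
for n,p in dict(r1=(-88,0),r2=(0,63),r3=(88,0),r4=(0,-63)).items(): print(n,(C+R@p).round(1))
for n,px,z in(("jar",(344,287),.055),("plug",(364.5,227.5),.072)):
    w=onplane(d,[px],z)[0,:2]*1e3; print(n,w, (R.T@(w-C)).round(1))
# side check: project model corners
s=D["side"]
Q=[np.r_[C+R@q,60]/1e3 for q in((100,75),(100,-75),(-100,-75),(-100,75))]
print(proj(s,Q).round(1))
E
```

```text
[[349.8 174.1]
 [405.4 198.7]
 [373.3 273.5]
 [316.6 247.8]] [[ 654.2 -170.1]
 [ 593.2 -307.2]
 [ 410.5 -226.4]
 [ 471.1  -89.2]]
[np.float64(200.1), np.float64(150.2), np.float64(199.7), np.float64(149.9)]
C [ 532.26803936 -198.22605027] yaw -23.851024121988214
yaw from y -23.916705751405843
r1 [ 451.8 -162.6]
r2 [ 557.7 -140.6]
r3 [ 612.8 -233.8]
r4 [ 506.8 -255.8]
jar [ 377.60204509 -156.07992792] [-158.5  -24. ]
plug [ 520.31030484 -204.59720716] [ -8.4 -10.7]
[[365.8 208.5]
 [366.8 259.9]
 [278.6 255.9]
 [286.6 205.5]]
```

Request:
apply_moves(plan=[{"tx":26,"ty":31,"tz":0,"rz":-0.055,"jaw":-1},{"tx":53,"ty":62,"tz":0,"rz":-0.11,"jaw":-1},{"tx":79,"ty":93,"tz":0,"rz":-0.165,"jaw":-1},{"tx":106,"ty":123,"tz":0,"rz":-0.22,"jaw":-1},{"tx":132,"ty":154,"tz":0,"rz":-0.28,"jaw":-1},{"tx":158,"ty":185,"tz":0,"rz":-0.33,"jaw":-1},{"tx":185,"ty":216,"tz":0,"rz":-0.39,"jaw":-1},{"tx":211,"ty":247,"tz":0,"rz":-0.44,"jaw":-1},{"tx":238,"ty":278,"tz":0,"rz":-0.5,"jaw":-1},{"tx":264,"ty":309,"tz":0,"rz":-0.55,"jaw":-1},{"tx":290,"ty":339,"tz":0,"rz":-0.61,"jaw":-1},{"tx":317,"ty":370,"tz":0,"rz":-0.665,"jaw":-1}])

```text
validation failed for argument at $.pl...
```

Request:
apply_moves(plan=[{"tx":26.0,"ty":31.0,"tz":0.0,"rx":0.0,"ry":0.0,"rz":-0.055,"jaw":-1.0}])

```text
time_s: 0.2
position: [0.1593, -0.5037, 0.2298]
tool_rot: [[0.982, 0.187, -0.001], [0.187, -0.982, 0.001], [-0.0, -0.002, -1.0]]
ft_force: [0.9, 0.1, 0.5]
grip_width: 0.0735
```

```bash
python3 -c "
from rig import env
s=env.observe();print(s['time_s'],s['position'],s['q'],s['grip_width'])"
```

```text
0.2 [ 0.1592702  -0.50373061  0.22978432] [-8.52907509e+01  1.97322033e+01  7.78484597e+01 -2.77057477e-02
  8.25034600e+01 -6.08029300e+00] 0.07351321810871642
```

Request:
apply_moves(plan=[{"tx":27.0,"ty":31.0,"tz":0.0,"rx":0.0,"ry":0.0,"rz":-0.055,"jaw":-1.0},{"tx":53.0,"ty":62.0,"tz":0.0,"rx":0.0,"ry":0.0,"rz":-0.11,"jaw":-1.0},{"tx":80.0,"ty":93.0,"tz":0.0,"rx":0.0,"ry":0.0,"rz":-0.165,"jaw":-1.0},{"tx":106.0,"ty":124.0,"tz":0.0,"rx":0.0,"ry":0.0,"rz":-0.22,"jaw":-1.0},{"tx":133.0,"ty":155.0,"tz":0.0,"rx":0.0,"ry":0.0,"rz":-0.275,"jaw":-1.0},{"tx":160.0,"ty":186.0,"tz":0.0,"rx":0.0,"ry":0.0,"rz":-0.33,"jaw":-1.0},{"tx":186.0,"ty":217.0,"tz":0.0,"rx":0.0,"ry":0.0,"rz":-0.385,"jaw":-1.0},{"tx":213.0,"ty":248.0,"tz":0.0,"rx":0.0,"ry":0.0,"rz":-0.44,"jaw":-1.0},{"tx":239.0,"ty":279.0,"tz":0.0,"rx":0.0,"ry":0.0,"rz":-0.5,"jaw":-1.0},{"tx":266.0,"ty":310.0,"tz":0.0,"rx":0.0,"ry":0.0,"rz":-0.55,"jaw":-1.0},{"tx":292.5,"ty":341.0,"tz":0.0,"rx":0.0,"ry":0.0,"rz":-0.606,"jaw":-1.0},{"tx":292.5,"ty":341.0,"tz":0.0,"rx":0.0,"ry":0.0,"rz":-0.606,"jaw":-1.0}])

```text
time_s: 1.4
position: [0.4535, -0.1594, 0.2295]
tool_rot: [[0.915, -0.402, 0.0], [-0.402, -0.915, 0.003], [-0.001, -0.003, -1.0]]
ft_force: [-0.2, -0.9, 0.2]
grip_width: 0.0002
```

Request:
apply_moves(plan=[{"tx":-1.7,"ty":-3.2,"tz":-35.0,"rx":0.0,"ry":0.0,"rz":-0.003,"jaw":-1.0},{"tx":-1.7,"ty":-3.2,"tz":-70.0,"rx":0.0,"ry":0.0,"rz":-0.003,"jaw":-1.0},{"tx":-1.7,"ty":-3.2,"tz":-105.0,"rx":0.0,"ry":0.0,"rz":-0.003,"jaw":-1.0},{"tx":-1.7,"ty":-3.2,"tz":-135.0,"rx":0.0,"ry":0.0,"rz":-0.003,"jaw":-1.0},{"tx":-1.7,"ty":-3.2,"tz":-155.0,"rx":0.0,"ry":0.0,"rz":-0.003,"jaw":-1.0},{"tx":-1.7,"ty":-3.2,"tz":-155.0,"rx":0.0,"ry":0.0,"rz":-0.003,"jaw":-1.0},{"tx":-1.7,"ty":-3.2,"tz":-155.0,"rx":0.0,"ry":0.0,"rz":-0.003,"jaw":-1.0}])

```text
time_s: 2.1
position: [0.4518, -0.1632, 0.0749]
tool_rot: [[0.914, -0.405, 0.0], [-0.405, -0.914, 0.003], [-0.001, -0.002, -1.0]]
ft_force: [-0.5, -0.1, -0.4]
grip_width: -0.0006
```

```bash
cat > snap.py <<'E'
import sys
from rig import env
from h import *
t=sys.argv[1]
d={}
for n in sys.argv[2:] or ["side"]:
    d[n]=env.get_image(n)
    b=dict(side=(230,150,430,300),top=(270,140,470,290))[n]
    im=d[n]["image"][b[1]:b[3],b[0]:b[2]]
    cv2.imwrite(f"pics/{t}_{n}.png",cv2.resize(im,None,fx=4,fy=4,interpolation=cv2.INTER_CUBIC)[:,:,::-1])
pickle.dump(d,open(t+".pkl","wb"))
s=env.observe();print(s['time_s'],s['position'].round(4),s['ft_force'].round(1),s['q'].round(0))
E
python3 snap.py a side
```

```text
2.15 [ 0.4521 -0.1632  0.0754] [ 0.4 -0.7  0.2] [-34.  26.  98.   0.  56.  80.]
```

View pics/a_side.png

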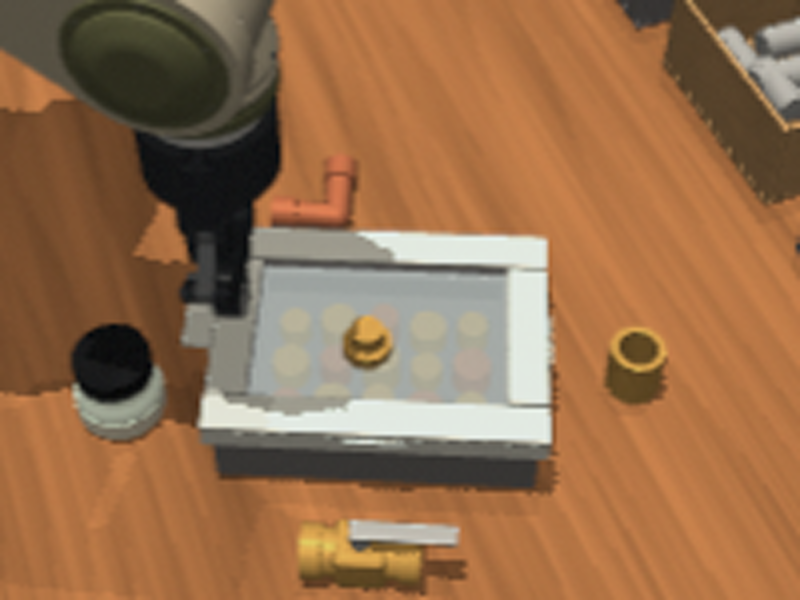

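The fingers hang at crop (230,310), directly over the tab section, and clear of the jar. I'll press gently.

Request:
apply_moves(plan=[{"tx":0.0,"ty":0.5,"tz":-6.0,"rx":0.0,"ry":0.0,"rz":0.0,"jaw":-1.0},{"tx":0.0,"ty":0.5,"tz":-11.0,"rx":0.0,"ry":0.0,"rz":0.0,"jaw":-1.0},{"tx":0.0,"ty":0.5,"tz":-14.0,"rx":0.0,"ry":0.0,"rz":0.0,"jaw":-1.0},{"tx":0.0,"ty":0.5,"tz":-15.5,"rx":0.0,"ry":0.0,"rz":0.0,"jaw":-1.0},{"tx":0.0,"ty":0.5,"tz":-17.0,"rx":0.0,"ry":0.0,"rz":0.0,"jaw":-1.0}])

```text
time_s: 2.65
position: [0.452, -0.1627, 0.0587]
tool_rot: [[0.914, -0.405, 0.001], [-0.405, -0.914, 0.002], [0.001, -0.002, -1.0]]
ft_force: [-2.6, 1.4, 9.9]
grip_width: -0.0002
```

Request:
apply_moves(plan=[{"tx":0.0,"ty":0.0,"tz":-1.5,"rx":0.0,"ry":0.0,"rz":0.0,"jaw":-1.0},{"tx":0.0,"ty":0.0,"tz":-3.0,"rx":0.0,"ry":0.0,"rz":0.0,"jaw":-1.0},{"tx":0.0,"ty":0.0,"tz":-4.5,"rx":0.0,"ry":0.0,"rz":0.0,"jaw":-1.0},{"tx":0.0,"ty":0.0,"tz":-5.5,"rx":0.0,"ry":0.0,"rz":0.0,"jaw":-1.0},{"tx":0.0,"ty":0.0,"tz":-6.0,"rx":0.0,"ry":0.0,"rz":0.0,"jaw":-1.0}])

```text
time_s: 3.15
position: [0.452, -0.1627, 0.0525]
tool_rot: [[0.914, -0.405, 0.001], [-0.405, -0.914, 0.002], [0.0, -0.002, -1.0]]
ft_force: [-0.1, -0.8, -0.6]
grip_width: 0.0004
```

Request:
apply_moves(plan=[{"tx":0.0,"ty":0.0,"tz":15.0,"rx":0.0,"ry":0.0,"rz":0.0,"jaw":-1.0},{"tx":0.0,"ty":0.0,"tz":50.0,"rx":0.0,"ry":0.0,"rz":0.14,"jaw":-1.0},{"tx":10.0,"ty":2.0,"tz":50.0,"rx":0.0,"ry":0.0,"rz":0.28,"jaw":-1.0},{"tx":20.0,"ty":4.0,"tz":50.0,"rx":0.0,"ry":0.0,"rz":0.42,"jaw":-1.0},{"tx":30.0,"ty":6.0,"tz":50.0,"rx":0.0,"ry":0.0,"rz":0.56,"jaw":-1.0},{"tx":40.0,"ty":8.0,"tz":50.0,"rx":0.0,"ry":0.0,"rz":0.7,"jaw":-1.0},{"tx":50.0,"ty":10.0,"tz":50.0,"rx":0.0,"ry":0.0,"rz":0.84,"jaw":-1.0},{"tx":65.0,"ty":14.0,"tz":50.0,"rx":0.0,"ry":0.0,"rz":0.98,"jaw":-1.0},{"tx":80.0,"ty":17.0,"tz":50.0,"rx":0.0,"ry":0.0,"rz":1.12,"jaw":-1.0},{"tx":95.0,"ty":20.0,"tz":50.0,"rx":0.0,"ry":0.0,"rz":1.26,"jaw":-1.0},{"tx":105.7,"ty":22.1,"tz":50.0,"rx":0.0,"ry":0.0,"rz":1.4,"jaw":-1.0},{"tx":105.7,"ty":22.1,"tz":50.0,"rx":0.0,"ry":0.0,"rz":1.54,"jaw":-1.0}])

```text
time_s: 4.35
position: [0.5588, -0.1403, 0.1022]
tool_rot: [[0.427, 0.904, -0.001], [0.904, -0.427, 0.001], [0.0, -0.002, -1.0]]
ft_force: [-0.7, 0.0, 0.5]
grip_width: 0.0001
```

```bash
python3 snap.py b side top
```

```text
4.45 [ 0.5579 -0.1404  0.1022] [-0.4  0.7  1.2] [-26.  31.  81.   0.  68.  -0.]
```

View pics/b_side.png

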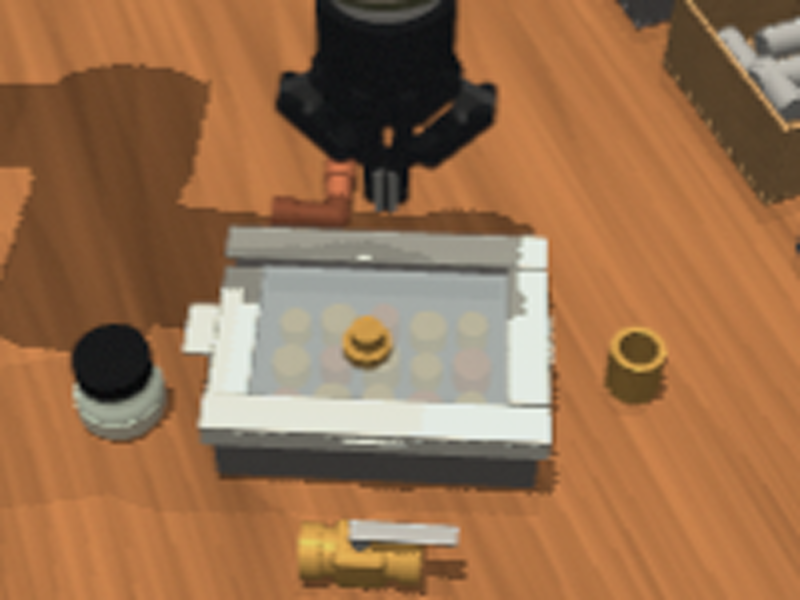

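View pics/b_top.png

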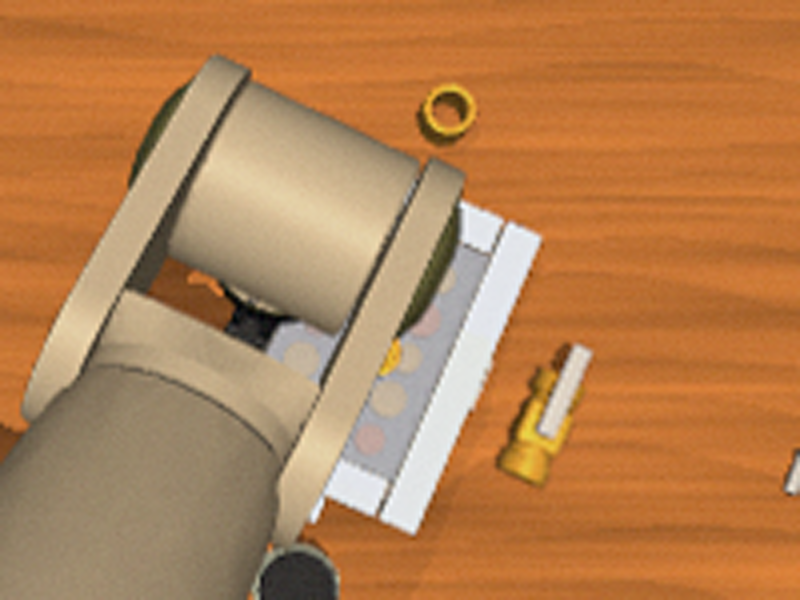

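The side view shows the tab section now sits lower than the ends of the long ones (edge step at crop (240,285)), so it's shut. Case, plug and neighbours look unmoved. The fingers hang at (385,195), above the far long section. Next is rim2.

Request:
apply_moves(plan=[{"tx":0.0,"ty":-0.2,"tz":-15.0,"rx":0.0,"ry":0.0,"rz":0.025,"jaw":-1.0},{"tx":0.0,"ty":-0.2,"tz":-28.0,"rx":0.0,"ry":0.0,"rz":0.025,"jaw":-1.0},{"tx":0.0,"ty":-0.2,"tz":-37.0,"rx":0.0,"ry":0.0,"rz":0.025,"jaw":-1.0},{"tx":0.0,"ty":-0.2,"tz":-40.0,"rx":0.0,"ry":0.0,"rz":0.025,"jaw":-1.0},{"tx":0.0,"ty":-0.2,"tz":-42.0,"rx":0.0,"ry":0.0,"rz":0.025,"jaw":-1.0},{"tx":0.0,"ty":-0.2,"tz":-43.5,"rx":0.0,"ry":0.0,"rz":0.025,"jaw":-1.0}])

```text
time_s: 5.05
position: [0.558, -0.1407, 0.0594]
tool_rot: [[0.41, 0.912, -0.002], [0.912, -0.41, 0.001], [0.0, -0.002, -1.0]]
ft_force: [-3.8, 1.9, 10.9]
grip_width: 0.0001
```

Request:
apply_moves(plan=[{"tx":0.0,"ty":0.0,"tz":-1.5,"rx":0.0,"ry":0.0,"rz":0.0,"jaw":-1.0},{"tx":0.0,"ty":0.0,"tz":-3.0,"rx":0.0,"ry":0.0,"rz":0.0,"jaw":-1.0},{"tx":0.0,"ty":0.0,"tz":-4.5,"rx":0.0,"ry":0.0,"rz":0.0,"jaw":-1.0},{"tx":0.0,"ty":0.0,"tz":-5.7,"rx":0.0,"ry":0.0,"rz":0.0,"jaw":-1.0},{"tx":0.0,"ty":0.0,"tz":-6.5,"rx":0.0,"ry":0.0,"rz":0.0,"jaw":-1.0},{"tx":0.0,"ty":0.0,"tz":-6.8,"rx":0.0,"ry":0.0,"rz":0.0,"jaw":-1.0}])

```text
time_s: 5.65
position: [0.5581, -0.1408, 0.0525]
tool_rot: [[0.41, 0.912, -0.002], [0.912, -0.41, 0.001], [0.0, -0.002, -1.0]]
ft_force: [1.0, 0.2, -0.4]
grip_width: 0.0001
```

Request:
apply_moves(plan=[{"tx":0.0,"ty":0.0,"tz":15.0,"rx":0.0,"ry":0.0,"rz":0.0,"jaw":-1.0},{"tx":0.0,"ty":0.0,"tz":50.0,"rx":0.0,"ry":0.0,"rz":-0.14,"jaw":-1.0},{"tx":6.0,"ty":-10.0,"tz":50.0,"rx":0.0,"ry":0.0,"rz":-0.28,"jaw":-1.0},{"tx":12.0,"ty":-20.0,"tz":50.0,"rx":0.0,"ry":0.0,"rz":-0.42,"jaw":-1.0},{"tx":18.0,"ty":-30.0,"tz":50.0,"rx":0.0,"ry":0.0,"rz":-0.56,"jaw":-1.0},{"tx":24.0,"ty":-40.0,"tz":50.0,"rx":0.0,"ry":0.0,"rz":-0.7,"jaw":-1.0},{"tx":30.0,"ty":-50.0,"tz":50.0,"rx":0.0,"ry":0.0,"rz":-0.84,"jaw":-1.0},{"tx":36.0,"ty":-60.0,"tz":50.0,"rx":0.0,"ry":0.0,"rz":-0.98,"jaw":-1.0},{"tx":42.0,"ty":-70.0,"tz":50.0,"rx":0.0,"ry":0.0,"rz":-1.12,"jaw":-1.0},{"tx":48.0,"ty":-82.0,"tz":50.0,"rx":0.0,"ry":0.0,"rz":-1.26,"jaw":-1.0},{"tx":54.7,"ty":-93.0,"tz":50.0,"rx":0.0,"ry":0.0,"rz":-1.4,"jaw":-1.0},{"tx":54.7,"ty":-93.0,"tz":50.0,"rx":0.0,"ry":0.0,"rz":-1.54,"jaw":-1.0}])

```text
time_s: 6.85
position: [0.6133, -0.2352, 0.1022]
tool_rot: [[0.922, -0.388, 0.001], [-0.388, -0.922, 0.001], [0.001, -0.002, -1.0]]
ft_force: [0.1, 0.5, -0.6]
grip_width: -0.0002
```

```bash
python3 snap.py c side top
```

```text
6.95 [ 0.6128 -0.234   0.1022] [-0.1  0.3 -0.3] [-31.  38.  67.   0.  75.  81.]
```

View pics/c_side.png

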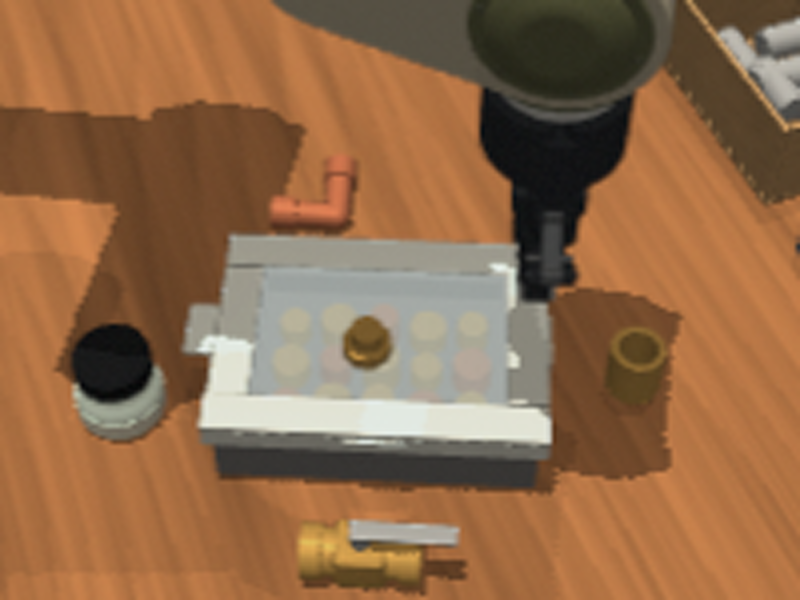

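View pics/c_top.png

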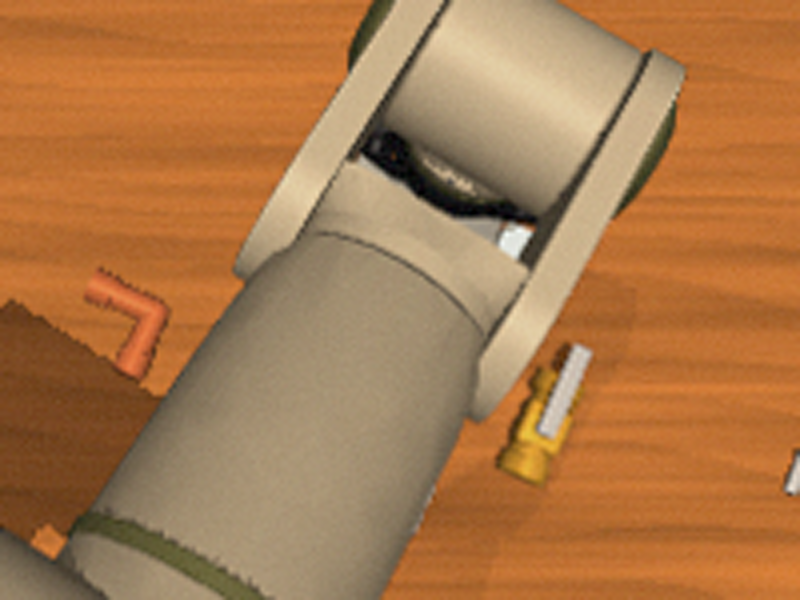

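The far long section is now lower, with its edge at crop y≈237 versus 228 before. The case is in place, and the fingers hang at (535,285) above rim3.

Request:
apply_moves(plan=[{"tx":0.0,"ty":0.2,"tz":-15.0,"rx":0.0,"ry":0.0,"rz":-0.019,"jaw":-1.0},{"tx":0.0,"ty":0.2,"tz":-28.0,"rx":0.0,"ry":0.0,"rz":-0.019,"jaw":-1.0},{"tx":0.0,"ty":0.2,"tz":-37.0,"rx":0.0,"ry":0.0,"rz":-0.019,"jaw":-1.0},{"tx":0.0,"ty":0.2,"tz":-40.0,"rx":0.0,"ry":0.0,"rz":-0.019,"jaw":-1.0},{"tx":0.0,"ty":0.2,"tz":-42.0,"rx":0.0,"ry":0.0,"rz":-0.019,"jaw":-1.0},{"tx":0.0,"ty":0.2,"tz":-43.5,"rx":0.0,"ry":0.0,"rz":-0.019,"jaw":-1.0}])

```text
time_s: 7.55
position: [0.6129, -0.2338, 0.0594]
tool_rot: [[0.916, -0.4, 0.001], [-0.4, -0.916, 0.001], [0.0, -0.002, -1.0]]
ft_force: [-3.3, 1.9, 8.7]
grip_width: -0.0001
```

Request:
apply_moves(plan=[{"tx":0.0,"ty":0.0,"tz":-1.5,"rx":0.0,"ry":0.0,"rz":0.0,"jaw":-1.0},{"tx":0.0,"ty":0.0,"tz":-3.0,"rx":0.0,"ry":0.0,"rz":0.0,"jaw":-1.0},{"tx":0.0,"ty":0.0,"tz":-4.5,"rx":0.0,"ry":0.0,"rz":0.0,"jaw":-1.0},{"tx":0.0,"ty":0.0,"tz":-5.7,"rx":0.0,"ry":0.0,"rz":0.0,"jaw":-1.0},{"tx":0.0,"ty":0.0,"tz":-6.5,"rx":0.0,"ry":0.0,"rz":0.0,"jaw":-1.0},{"tx":0.0,"ty":0.0,"tz":-6.8,"rx":0.0,"ry":0.0,"rz":0.0,"jaw":-1.0}])

```text
time_s: 8.15
position: [0.613, -0.2339, 0.0525]
tool_rot: [[0.917, -0.4, 0.001], [-0.4, -0.917, 0.001], [0.001, -0.002, -1.0]]
ft_force: [-0.9, 0.8, 0.0]
grip_width: -0.0
```

Request:
apply_moves(plan=[{"tx":0.0,"ty":0.0,"tz":15.0,"rx":0.0,"ry":0.0,"rz":0.0,"jaw":-1.0},{"tx":0.0,"ty":0.0,"tz":50.0,"rx":0.0,"ry":0.0,"rz":0.14,"jaw":-1.0},{"tx":-10.0,"ty":-2.0,"tz":50.0,"rx":0.0,"ry":0.0,"rz":0.28,"jaw":-1.0},{"tx":-20.0,"ty":-4.0,"tz":50.0,"rx":0.0,"ry":0.0,"rz":0.42,"jaw":-1.0},{"tx":-30.0,"ty":-6.0,"tz":50.0,"rx":0.0,"ry":0.0,"rz":0.56,"jaw":-1.0},{"tx":-40.0,"ty":-8.0,"tz":50.0,"rx":0.0,"ry":0.0,"rz":0.7,"jaw":-1.0},{"tx":-50.0,"ty":-10.0,"tz":50.0,"rx":0.0,"ry":0.0,"rz":0.84,"jaw":-1.0},{"tx":-65.0,"ty":-14.0,"tz":50.0,"rx":0.0,"ry":0.0,"rz":0.98,"jaw":-1.0},{"tx":-80.0,"ty":-17.0,"tz":50.0,"rx":0.0,"ry":0.0,"rz":1.12,"jaw":-1.0},{"tx":-95.0,"ty":-20.0,"tz":50.0,"rx":0.0,"ry":0.0,"rz":1.26,"jaw":-1.0},{"tx":-106.2,"ty":-21.9,"tz":50.0,"rx":0.0,"ry":0.0,"rz":1.4,"jaw":-1.0},{"tx":-106.2,"ty":-21.9,"tz":50.0,"rx":0.0,"ry":0.0,"rz":1.54,"jaw":-1.0}])

```text
time_s: 9.35
position: [0.5058, -0.2561, 0.1026]
tool_rot: [[0.424, 0.906, -0.002], [0.906, -0.424, 0.001], [0.001, -0.002, -1.0]]
ft_force: [0.9, -0.5, -0.1]
grip_width: -0.0003
```

```bash
python3 snap.py d side
```

```text
9.4 [ 0.5064 -0.2561  0.1027] [ 0.3  0.  -0.9] [-39.  31.  83.   0.  67. -14.]
```

View pics/d_side.png

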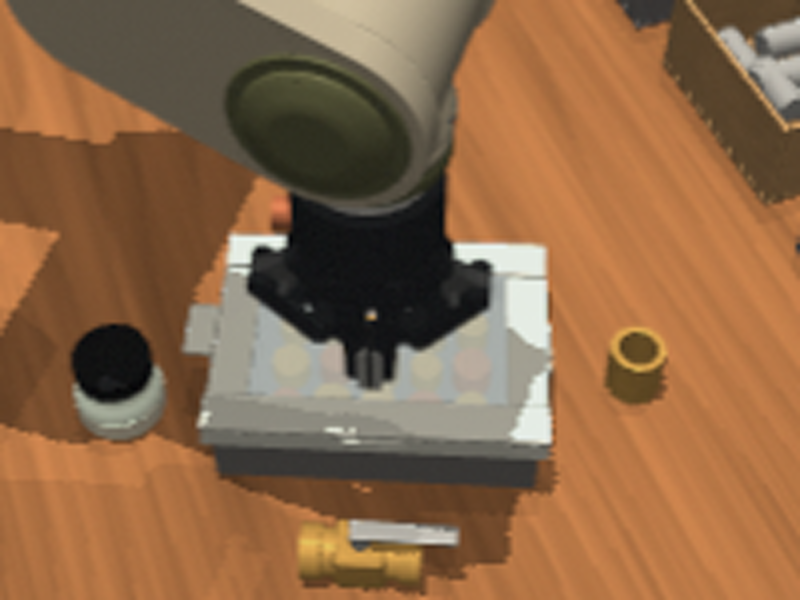

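Rim3 is shut and level with rim2. The fingers hang at crop (370,375) above rim4, with the plug hidden behind the gripper.

Request:
apply_moves(plan=[{"tx":0.4,"ty":0.3,"tz":-15.0,"rx":0.0,"ry":0.0,"rz":0.022,"jaw":-1.0},{"tx":0.4,"ty":0.3,"tz":-28.0,"rx":0.0,"ry":0.0,"rz":0.022,"jaw":-1.0},{"tx":0.4,"ty":0.3,"tz":-37.0,"rx":0.0,"ry":0.0,"rz":0.022,"jaw":-1.0},{"tx":0.4,"ty":0.3,"tz":-40.5,"rx":0.0,"ry":0.0,"rz":0.022,"jaw":-1.0},{"tx":0.4,"ty":0.3,"tz":-42.5,"rx":0.0,"ry":0.0,"rz":0.022,"jaw":-1.0},{"tx":0.4,"ty":0.3,"tz":-44.0,"rx":0.0,"ry":0.0,"rz":0.022,"jaw":-1.0}])

```text
time_s: 10.0
position: [0.507, -0.2558, 0.0594]
tool_rot: [[0.397, 0.918, -0.001], [0.918, -0.397, 0.001], [0.0, -0.001, -1.0]]
ft_force: [-4.0, 2.0, 11.1]
grip_width: 0.0003
```

Request:
apply_moves(plan=[{"tx":0.0,"ty":0.0,"tz":-1.5,"rx":0.0,"ry":0.0,"rz":0.0,"jaw":-1.0},{"tx":0.0,"ty":0.0,"tz":-3.0,"rx":0.0,"ry":0.0,"rz":0.0,"jaw":-1.0},{"tx":0.0,"ty":0.0,"tz":-4.5,"rx":0.0,"ry":0.0,"rz":0.0,"jaw":-1.0},{"tx":0.0,"ty":0.0,"tz":-5.7,"rx":0.0,"ry":0.0,"rz":0.0,"jaw":-1.0},{"tx":0.0,"ty":0.0,"tz":-6.5,"rx":0.0,"ry":0.0,"rz":0.0,"jaw":-1.0},{"tx":0.0,"ty":0.0,"tz":-6.8,"rx":0.0,"ry":0.0,"rz":0.0,"jaw":-1.0}])

```text
time_s: 10.6
position: [0.5071, -0.2559, 0.0525]
tool_rot: [[0.398, 0.918, -0.001], [0.918, -0.398, 0.001], [0.0, -0.001, -1.0]]
ft_force: [0.1, -0.5, -0.4]
grip_width: -0.0
```

Now up and away toward the start area, for a clear view.

Request:
apply_moves(plan=[{"tx":0.0,"ty":0.0,"tz":15.0,"rx":0.0,"ry":0.0,"rz":0.0,"jaw":-1.0},{"tx":0.0,"ty":0.0,"tz":50.0,"rx":0.0,"ry":0.0,"rz":0.0,"jaw":-1.0},{"tx":0.0,"ty":0.0,"tz":90.0,"rx":0.0,"ry":0.0,"rz":0.0,"jaw":-1.0},{"tx":0.0,"ty":0.0,"tz":130.0,"rx":0.0,"ry":0.0,"rz":0.0,"jaw":-1.0},{"tx":-30.0,"ty":-25.0,"tz":170.0,"rx":0.0,"ry":0.0,"rz":0.0,"jaw":-1.0},{"tx":-65.0,"ty":-55.0,"tz":170.0,"rx":0.0,"ry":0.0,"rz":0.0,"jaw":-1.0},{"tx":-100.0,"ty":-85.0,"tz":170.0,"rx":0.0,"ry":0.0,"rz":0.0,"jaw":-1.0},{"tx":-135.0,"ty":-115.0,"tz":170.0,"rx":0.0,"ry":0.0,"rz":0.0,"jaw":-1.0},{"tx":-170.0,"ty":-145.0,"tz":170.0,"rx":0.0,"ry":0.0,"rz":0.0,"jaw":-1.0},{"tx":-205.0,"ty":-175.0,"tz":170.0,"rx":0.0,"ry":0.0,"rz":0.0,"jaw":-1.0},{"tx":-240.0,"ty":-205.0,"tz":170.0,"rx":0.0,"ry":0.0,"rz":0.0,"jaw":-1.0},{"tx":-280.0,"ty":-235.0,"tz":170.0,"rx":0.0,"ry":0.0,"rz":0.0,"jaw":-1.0}])

```text
time_s: 11.8
position: [0.2257, -0.4919, 0.2226]
tool_rot: [[0.397, 0.918, -0.0], [0.918, -0.397, 0.0], [0.0, -0.0, -1.0]]
ft_force: [1.5, -0.9, -0.9]
grip_width: -0.0001
```

```bash
python3 snap.py e side top
python3 - <<'E'
from meas import *
D0=pickle.load(open("im0.pkl","rb"));D=pickle.load(open("e.pkl","rb"));d=D["top"]
c=case(d,"top",(305,165,415,280)); co=corners(c,[(350,175),(404,199),(373,273),(318,248)])
P=onplane(d,co,.052)[:,:2]*1e3;print(P.round(1),P.mean(0)); print([np.linalg.norm(P[i]-P[i-1]).round(1) for i in range(4)])
h=lambda im:cv2.cvtColor(im,cv2.COLOR_RGB2HSV)
for n in("top","side"):
  for nm,b in dict(top=dict(plug=(350,215,380,245),coup=(370,155,395,180),elbow=(285,200,315,240),valve=(392,225,420,265)),side=dict(plug=(310,222,335,245),coup=(378,228,400,252),elbow=(295,187,322,206),valve=(300,278,350,300))).get(n).items():
    r=[]
    for q in(D0,D):
        im=h(q[n]["image"][b[1]:b[3],b[0]:b[2]]); m=((im[...,1]>(140))&((im[...,0]>16) if nm!="elbow" else (im[...,0]<9))).astype(np.uint8)
        M=cv2.moments(m,True); r.append((M["m00"],round(M["m10"]/max(M["m00"],1),1),round(M["m01"]/max(M["m00"],1),1)))
    print(n,nm,r)
E
```

```text
11.9 [ 0.2228 -0.4941  0.222 ] [ 0.6 -0.5  0.1] [-78.  21.  77.  -0.  82. -54.]
[[ 653.8 -169.6]
 [ 593.4 -307. ]
 [ 410.7 -226.5]
 [ 471.1  -89. ]] [ 532.24587976 -198.02007985]
[np.float64(199.6), np.float64(150.1), np.float64(199.6), np.float64(150.2)]
top plug [(109.0, 13.7, 12.3), (109.0, 13.7, 12.3)]
top coup [(123.0, 11.4, 12.8), (127.0, 11.2, 12.7)]
top elbow [(3.0, 19.0, 16.3), (2.0, 20.5, 15.0)]
top valve [(244.0, 11.6, 23.0), (244.0, 11.6, 23.1)]
side plug [(104.0, 11.1, 13.1), (104.0, 11.1, 13.1)]
side coup [(219.0, 10.4, 12.7), (223.0, 10.4, 12.7)]
side elbow [(0.0, 0.0, 0.0), (0.0, 0.0, 0.0)]
side valve [(345.0, 18.3, 11.3), (347.0, 18.4, 11.3)]
```

View pics/e_side.png

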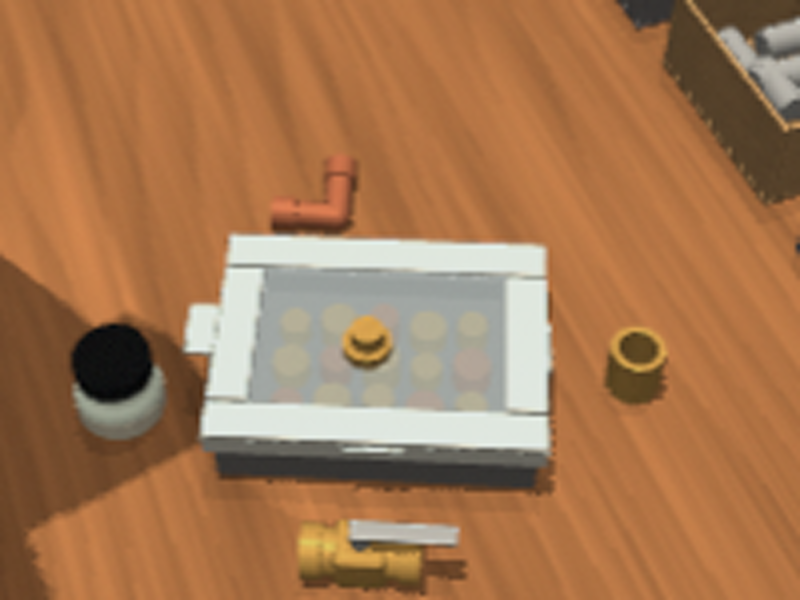

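View pics/e_top.png

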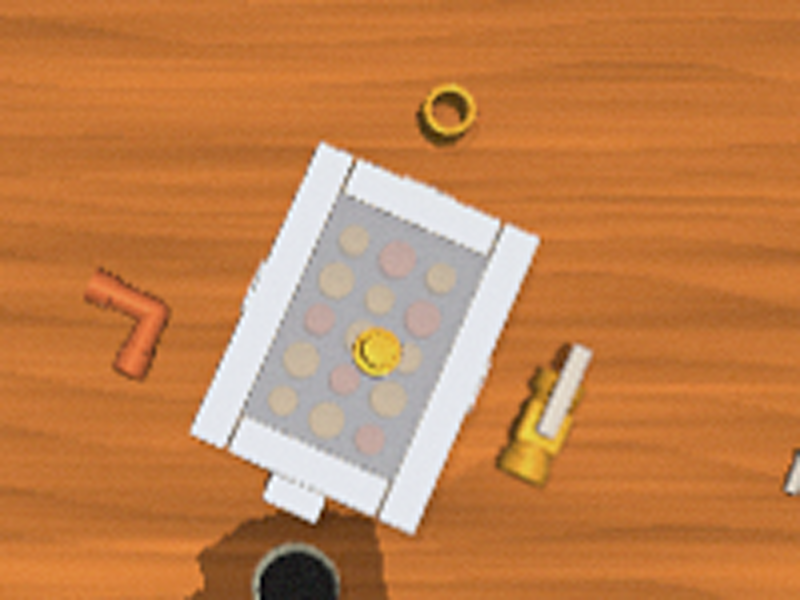

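All four sections lie level in both views. The case centre has shifted by about 0.2 mm, within measurement noise, and the plug, coupling and valve are unchanged. Handing in.

```bash
python3 -c "
from rig import env
print(env.close_job())"
```

```text
the job is handed in; nothing more can be done
None
```

The case is closed. I pressed the four rim sections with the shut fingertips in the order asked: tab section, first long section, opposite short section, second long section. I handed the job in after about 12 s of robot time with the arm clear.

- **Each press:** the wrist read about 9–11 N upward early in the press. It read about 0 N with the fingertips at 52.5 mm, so each section had snapped down away from them.
- **Case:** the final pictures show all four sections level, with the lid outline fitting 200 x 150 mm at the shut height. The case centre moved about 0.2 mm, which is within measurement noise.
- **Things around it:** by colour mask, the plug, coupling and valve are within 0.2 pixel of where they started. The elbow and jar were only checked by eye and look unmoved. My mask for the elbow picked up almost nothing, so it gave no useful number. I did not check the wrench again, but the arm never went low near it.
- **Refused move:** the first move call was refused because its rows left out the `rx` and `ry` values. Nothing moved, and I sent it again with full rows.

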